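# Balance a long part-used carton on the small scale pan

## Robot

A 6-joint arm with a two-finger parallel gripper is mounted at the origin on the work surface. World frame = base frame: x ahead of the robot, y to its left, z up, the work surface at z = 0. Lengths are in mm, angles in rad, forces in N, time in s.
With the tool pointing down it reaches from about 275 to 725 mm from the base axis. Payload 5.6 kg.
Tool frame: the origin (TCP) lies on the mounting face of the last link; the fingertips stand 173 mm ahead of it and the grasp point (between the pads) lies 155 mm ahead of it; z points along the fingers, y is the line along which they close (so a half turn about z gives the same grasp; the last joint's range is limited). The gripper opens to 85 mm and grips with 20 to 120 N. Pads are 22 mm wide; open, the fingers measure 114 mm over their backs; the gripper's body (76 mm by 85 mm) begins 54 mm behind the grasp point. The pads swing forward as they close: fully open they stand 13 mm farther back than shut.
Start: joints at [1.578, 0.255, 0.108, 0, -1.424, -0.285], TCP at [150.805, 528.915, 404.683] pointing down, gripper open.
Joint ranges: [-2.95, 2.95], [-1.21, 1.97], [-1.09, 1.5], [-2.87, 1.71], [-2.94, -0.07], [-3.05, 3.05]. Speed limits (rad/s): [2.57, 2.57, 3.14, 3.14, 3.14, 3.14].

## Interface

Orientations are given as [roll, pitch, yaw] about the fixed x, y, z axes, in that order (R = Rz(yaw) Ry(pitch) Rx(roll)).
In Python, from workcell import r gives the robot as it stands.
- The arm moves only by the tool play_rows, never from a script. Its argument "motion" is one flat list of numbers, 6 for each row, row after row: the shift along the tool's x, y, z in mm, then the turn, a rotation vector about the tool's x, y, z in rad. A call has 1 to 20 rows; each row is the pose to reach, as a shift and turn from the pose commanded when the call began, along the tool's axes at that moment; what a row does not reach only later rows make up. A row lasts 1/12 s, in which the tool goes at most 41.7 mm and 7.16 degrees, less where a joint would pass 70% of its speed; a pose out of reach is approached as far as the arm can. A call with a gripper value outside its range is refused whole. "fingers" is the opening in per cent of the stroke, from 0 (shut) to 100 (fully open), set as the call begins (left out, the last holds). The fingers move at their own pace and stop on an object; "newtons" is the grip in N (left out, the last holds). Time passes only in rows, so rows that repeat a pose let the fingers close. It gives the time, the measured TCP pose, the force, the opening and the grip force at its end, in the units of the state.
- r.get_obs(): the state, without advancing time (a new reading comes with each control period).
- r.camera(name): name is "side" or "top" or "wrist"; returns a dict with "img" (480x640x3 uint8, red, green, blue), "intrinsics" (3x3 intrinsics, pixels), "view" (4x4, takes a point from world to camera coordinates). Camera axes: x right, y down, z forward; pixel columns grow to the right and rows downward; lengths in mm; the calibration is good to about 2 mm. A picture is of the moment at which its call begins. There is no depth.
- r.hand_in(): hands the job in; it is judged then, once.
Trained networks look in a picture, given as the dict that the camera call returned (one of the last four; its "shot" number tells which), for a name from the list of things; names that differ only in an ending like _2 or _b are one class to them, and where a whole thing is asked for, a point or a joint stands for the part that bears it (a point fixed in the world has none). Each returns a list of dicts, best first, with "score" (0 to 1); they miss things now and then, are a little off and sometimes report something else, mostly with a low value. They report only what shows in the picture. A call takes as long as a camera call.
- r.trace(query, picture): "region" (480x640 bool, what is visible of it).
- r.place_of(query, picture): "point" ([x, y, z] in mm, in world coordinates, good to about 4 mm: a listed point, or the origin of a listed thing).
The state is a dict: "t": time; "joint_positions": joint angles; "joint_velocities": joint speeds; "tau": joint torques, N m; "tcp_pos": TCP position; "ee_rot": TCP orientation; "force": force on the tool from outside, world axes, zero at the start; "moment": the same for the moment, N m; "gripper_width": finger opening in mm; "finger_force": force on a finger pad.
Only numpy, scipy, OpenCV 4.12 (cv2) and the standard library are available. Lean on these libraries where they do the work, as an engineer would, in place of code of your own. Each camera call takes 0.05 s, during which the arm holds its last target. There are 200 camera calls.

## Task

Zero the scale: press its round key right down while the pan is empty, and let it come up. Then weigh the long sealed carton, whose contents are packed nearer one end: lift it a little at trial points along its length to find where it balances, and set it down gently, top still up, with that point on the little pan, so that it stays there level, resting on the pan alone. Never let the carton tip over, and leave the other things on the counter where they are.

Things in the scene. Friction and masses are not known exactly. Their poses are not given: they have to be found in the camera images.
- carton_mid (a point): Centre of the long white bar-shaped sealed carton, 300 mm long, 46 wide, 50 tall, 0.5 to 0.8 kg, lying on the counter at any yaw (centre 25 mm up). Its x axis runs along its length, z up through its top. Most of its weight is a pack fixed inside nearer one end (nothing outside shows where): the balance point lies on the length axis, 35 to 100 mm from the centre.
- pan_top (a point): Centre of the top face of the scale's round, level steel pan, 64 mm across, 80 mm above the counter, fixed (does not sink). Its x axis points to the back of the scale (away from the robot), y to the scale's left, z up.
- zero_key_top (a point): Centre of the top of the scale's round grey zero key, 24 mm across, on the console, 106 mm in front of the pan's centre (towards the robot) and 42 mm to the scale's left. It is the only key.
- zero_key (a joint): How far the zero key is pressed: 0 up, 0.006 m fully down; a spring brings it back; fully down takes 4 N.
- pan: The same pan; this origin lies on the counter under its centre. The white scale body round it is 136 mm wide (y), its top 24 mm below the pan's (a ring round the stem 18 mm below); its lower console, 40 mm high, reaches 154 mm towards the robot from the pan's centre.
- carton: The same long carton; this origin is the centre of its underside, axes as for its centre.
- syrup: Bystander: amber bottle, 60 mm across, 125 mm tall; origin under its middle.
- jar: Bystander: white jar, 64 mm across, 60 mm tall; origin under its middle.
- packet: Bystander: small medicine packet 62 x 105 x 45 mm tall; origin under its middle.

How it is judged (in metres and radians):
On the way, in this order (a step that is already met when the one before it is completed fails the run):
1. the zero key is pressed right down (5 mm or more) with nothing on the pan (value of joint zero_key above 0.005 m and contact force between pan and anything else below 0.3 N), for 0.05 s.
2. the carton is lifted clear of the counter (30 mm or more) and level within 6 degrees (height (world z) of carton_mid above 0.055 m and angle between carton_mid's own z axis and vertical below 0.105 rad and contact force between carton and pan below 0.1 N), for 0.3 s.
At the end, for the whole second after the job is handed in: The carton rests on the pan alone, top up, level within 3 degrees, its centre 25 mm (within 4 mm) above the pan's top face, at rest; the zero key is up again (angle between carton_mid's own z axis and vertical below 0.05 rad and height (world z) of carton_mid between 0.101 and 0.109 m and contact force between carton and pan above 3 N and linear speed of carton below 0.02 m/s and angular speed of carton below 0.1 rad/s and value of joint zero_key below 0.002 m); the robot touches nothing.
It fails at once if the carton tips by more than 17 degrees (angle between carton_mid's own z axis and vertical above 0.3 rad).
It fails at once if the carton is dropped or pushed hard on the pan (over 60 N) (contact force between carton and pan above 60 N).
It fails at once if a bystander (bottle, jar or packet) is moved by more than 30 mm (distance of any of syrup, jar, packet from where it was at the start of the episode above 0.03 m).
It also fails if it takes over 61 s, if anything falls off the work surface, if the arm or the gripper's body presses on something with over 40 N, if the wrist force passes 120 N, or if a joint passes its speed limit or range.

## Working session

There is one attempt and no reset: what is moved stays moved. The work goes in short steps, Python scripts to look and compute and a tool call to move; the robot and the scene stay as the last step left them, time stands still between calls to the robot, and variables do not carry over. Pictures are saved under pics/ and viewed, at most 10 in all, crops included, and the job is handed in when it is done.

Besides the shell and the picture viewer there is one more tool, called by a JSON object that holds its "name" and its "arguments". play_rows: Moves the arm, as the interface text tells. Its arguments: {"type":"object","properties":{"motion":{"type":"array"},"fingers":{"type":"number"},"newtons":{"type":"number"}},"required":["motion"]}

```bash
mkdir -p pics; ls; cat > h.py <<'E'
from workcell import r
import numpy as np, cv2
from scipy.spatial.transform import Rotation as R
def save(p,n): cv2.imwrite('pics/'+n,cv2.cvtColor(p['img'],cv2.COLOR_RGB2BGR))
def proj(p,X):
    v=np.array(p['view'])@np.append(X,1); k=np.array(p['intrinsics'])@v[:3]; return k[:2]/k[2]
def onplane(p,uv,z):
    V=np.array(p['view']);K=np.array(p['intrinsics']);d=V[:3,:3].T@np.linalg.solve(K,[uv[0],uv[1],1.]);c=-V[:3,:3].T@V[:3,3]
    return c+d*(z-c[2])/d[2]
E
python3 - <<'E'
from h import *
o=r.get_obs(); print(o)
for c in ['top','side']:
    p=r.camera(c); save(p,c+'1.png')
    for q in ['carton_mid','pan_top','zero_key_top','syrup','jar','packet']:
        print(c,q,[(np.round(d['point']),round(d['score'],2),np.round(proj(p,d['point']))) for d in r.place_of(q,p)[:2]])
    for d in r.trace('carton',p)[:1]:
        m=d['region'].astype(np.uint8); cs,_=cv2.findContours(m,0,2); cc=max(cs,key=cv2.contourArea); print('carton rect',cv2.minAreaRect(cc),d['score']); 
        b=cv2.boxPoints(cv2.minAreaRect(cc)); print(b,[np.round(onplane(p,u,50)) for u in b])
E
```

```text
pics
{'t': 0.0, 'joint_positions': array([ 1.57758849e+00,  2.55744740e-01,  1.07017427e-01, -4.85310836e-04,
       -1.42389368e+00, -2.84604753e-01]), 'joint_velocities': array([-0.00132399, -0.00064732,  0.0009526 ,  0.00048396, -0.00122142,
       -0.00040798]), 'tau': array([ 1.09600347e-03, -3.86633456e+01,  2.37942141e+01,  5.36489233e+00,
       -6.10713847e-03, -1.92934129e-05]), 'tcp_pos': array([150.72136621, 528.77524661, 403.80016184]), 'ee_rot': array([ 3.13970661e+00, -5.16864701e-05, -2.77884016e-01]), 'force': array([-0.05659218,  0.60722205, -0.24305301]), 'moment': array([-0.09287407,  0.00841042,  0.03654113]), 'finger_force': 0.0, 'gripper_width': 85.54904052932575}
top carton_mid [(array([ 537., -138.,   25.]), 0.7, array([407., 285.]))]
top pan_top [(array([593., 248.,  81.]), 0.85, array([228., 271.]))]
top zero_key_top [(array([498., 314.,  60.]), 0.42, array([201., 319.])), (array([599., 251.,  -1.]), 0.39, array([234., 274.]))]
top syrup [(array([ 540., -139.,   24.]), 0.72, array([407., 284.]))]
top jar [(array([795.,  37.,   2.]), 0.7, array([319., 186.])
[... 503 characters left out ...]
, array([332., 357.]))]
side pan_top [(array([594., 245.,  77.]), 0.77, array([271., 191.]))]
side zero_key_top [(array([503., 309.,  60.]), 0.68, array([221., 192.]))]
side syrup [(array([ 791., -128.,   -0.]), 0.93, array([448., 307.]))]
side jar [(array([795.,  39.,   4.]), 0.85, array([400., 248.]))]
side packet [(array([764., 206.,   1.]), 0.68, array([348., 207.]))]
carton rect ((336.06768798828125, 357.281494140625), (188.08773803710938, 41.92424011230469), 40.04973220825195) 0.68
[[250.59027 312.81494]
 [277.56653 280.72253]
 [421.5451  401.74805]
 [394.56885 433.84045]] [array([447., -17.,  50.]), array([516.,  29.,  50.]), array([ 613., -277.,   50.]), array([ 552., -299.,   50.])]
```

View pics/top1.png

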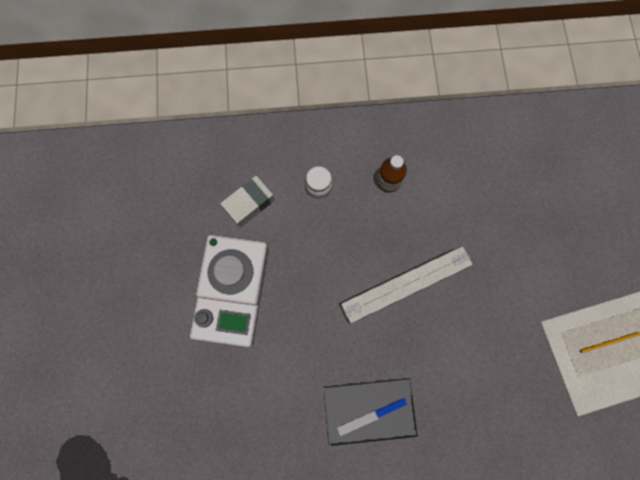

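View pics/side1.png

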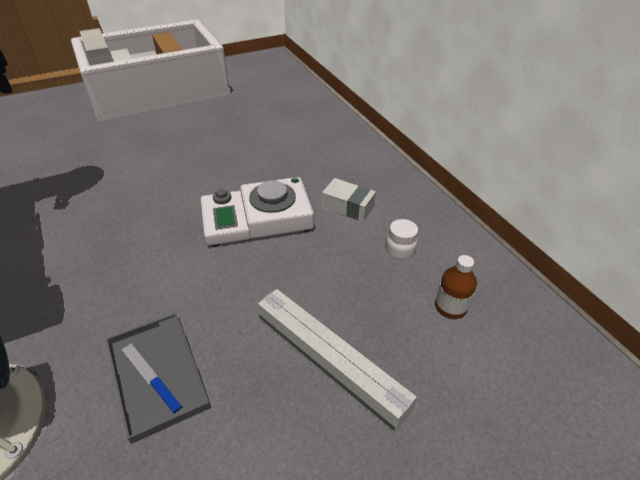

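{"name": "play_rows", "arguments": {"motion": [396,113,140,0,0,0,396,113,140,0,0,0,396,113,140,0,0,0,396,113,140,0,0,0,396,113,140,0,0,0,396,113,140,0,0,0,396,113,140,0,0,0,396,113,140,0,0,0,396,113,140,0,0,0,396,113,140,0,0,0,396,113,140,0,0,0,396,113,140,0,0,0,396,113,140,0,0,0,396,113,140,0,0,0], "fingers": 0, "newtons": 40}}

```text
t: 1.97
tcp_pos: [500.5, 311.9, 264.9]
ee_rot: [-3.141, -0.0, -0.278]
force: [-0.6, -0.7, 0.1]
gripper_width: 0.0
finger_force: 0.0
```

```bash
python3 - <<'E'
from h import *
ims=[]
for c in ['wrist','side','top']:
    p=r.camera(c); save(p,c+'2.png')
    for q in ['zero_key_top','pan_top']:
        print(c,q,[(np.round(d['point'],1),round(d['score'],2),np.round(proj(p,d['point']))) for d in r.place_of(q,p)[:2]])
    print(np.round(proj(p,[500.5,311.9,264.9-173])))
    ims.append(p['img'])
cv2.imwrite('pics/c2.png',cv2.cvtColor(np.hstack([cv2.resize(ims[0],(400,300)),cv2.resize(ims[1][100:280,120:360],(400,300))]),cv2.COLOR_RGB2BGR))
E
```

```text
wrist zero_key_top [(array([499.4, 313.6,  60. ]), 0.9, array([311., 275.]))]
wrist pan_top [(array([595.3, 248.9,  80.7]), 0.94, array([399.,  45.]))]
[313. 300.]
side zero_key_top [(array([ 538.3, -140.2,   24.9]), 0.68, array([332., 357.])), (array([500.5, 309.8,  60.9]), 0.42, array([220., 192.]))]
side pan_top [(array([596.7, 246.2,  76.3]), 0.84, array([272., 191.]))]
[218. 180.]
top zero_key_top [(array([599. , 249.2,   2.8]), 0.19, array([234., 274.]))]
top pan_top [(array([596.2, 247.8,  77.4]), 0.77, array([228., 270.]))]
[198. 317.]
```

View pics/c2.png

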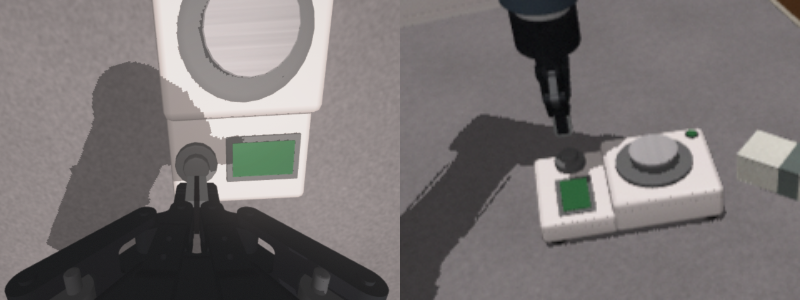

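{"name": "play_rows", "arguments": {"motion": [0,0,28,0,0,0,0,1,32,0,0,0,0,1,34,0,0,0,0,1,36,0,0,0,0,1,38,0,0,0,0,1,38,0,0,0,0,1,38,0,0,0]}}

```text
t: 3.0
tcp_pos: [500.3, 310.5, 228.5]
ee_rot: [-3.141, -0.001, -0.277]
force: [-3.9, -1.8, 7.2]
gripper_width: 0.2
finger_force: 3.9
```

{"name": "play_rows", "arguments": {"motion": [0,0,1.5,0,0,0,0,0,2.5,0,0,0,0,0,2.5,0,0,0,0,0,2.5,0,0,0]}}

```text
t: 3.33
tcp_pos: [500.2, 310.5, 228.2]
ee_rot: [-3.141, -0.002, -0.277]
force: [-9.1, -4.1, 21.3]
gripper_width: -0.3
finger_force: 10.4
```

{"name": "play_rows", "arguments": {"motion": [0,0,-40,0,0,0,0,0,-80,0,0,0,160,422,-106,0,0,0.943,160,422,-106,0,0,0.943,160,422,-106,0,0,0.943,160,422,-106,0,0,0.943,160,422,-106,0,0,0.943,160,422,-106,0,0,0.943,160,422,-106,0,0,0.943,160,422,-106,0,0,0.943,160,422,-106,0,0,0.943,160,422,-106,0,0,0.943,160,422,-106,0,0,0.943,160,422,-106,0,0,0.943,160,422,-106,0,0,0.943,160,422,-106,0,0,0.943,160,422,-106,0,0,0.943]}}

```text
t: 4.75
tcp_pos: [538.5, -138.3, 330.5]
ee_rot: [-3.141, -0.0, -1.22]
force: [0.3, -0.6, 0.3]
gripper_width: 0.4
finger_force: 0.0
```

{"name": "play_rows", "arguments": {"motion": [0,0,0,0,0,0], "fingers": 100}}

```text
t: 4.83
tcp_pos: [538.6, -138.0, 330.4]
ee_rot: [-3.141, -0.0, -1.219]
force: [-0.9, -0.7, -0.8]
gripper_width: 11.0
finger_force: 0.0
```

```bash
python3 - <<'E'
from h import *
o=r.get_obs(); print(o['t'],o['tcp_pos'],o['ee_rot'],o['force'],o['moment'],o['gripper_width'])
for c in ['wrist','top']:
    p=r.camera(c); save(p,c+'3.png')
    for q in ['carton_mid']:
        print(c,q,[(np.round(d['point'],1),round(d['score'],2),np.round(proj(p,d['point']))) for d in r.place_of(q,p)[:2]])
    for d in r.trace('carton',p)[:1]:
        m=d['region'].astype(np.uint8); cs,_=cv2.findContours(m,0,2); cc=max(cs,key=cv2.contourArea)
        b=cv2.boxPoints(cv2.minAreaRect(cc)); print(d['score'],b,[np.round(onplane(p,u,50)) for u in b])
E
```

```text
4.8333 [ 538.57412671 -137.95809623  330.43214189] [-3.14122075e+00 -7.44610926e-05 -1.21909365e+00] [-0.89268882 -0.65353433 -0.75986215] [0.0509022  0.00109185 0.05468798] 11.02066631158569
wrist carton_mid [(array([ 538.3, -135.9,   21.9]), 0.74, array([314., 227.]))]
0.86 [[277.99997  12.     ]
 [347.99997  12.     ]
 [347.99997 396.99994]
 [277.99997 396.99994]] [array([ 612., -269.,   50.]), array([ 570., -284.,   50.]), array([458.,  -5.,  50.]), array([517.,  17.,  50.])]
top carton_mid []
0.72 [[399.20004 286.40002]
 [417.60007 277.2    ]
 [423.0001  288.     ]
 [404.60007 297.2    ]] [array([ 533., -117.,   50.]), array([ 550., -159.,   50.]), array([ 525., -168.,   50.]), array([ 509., -125.,   50.])]
```

View pics/wrist3.png

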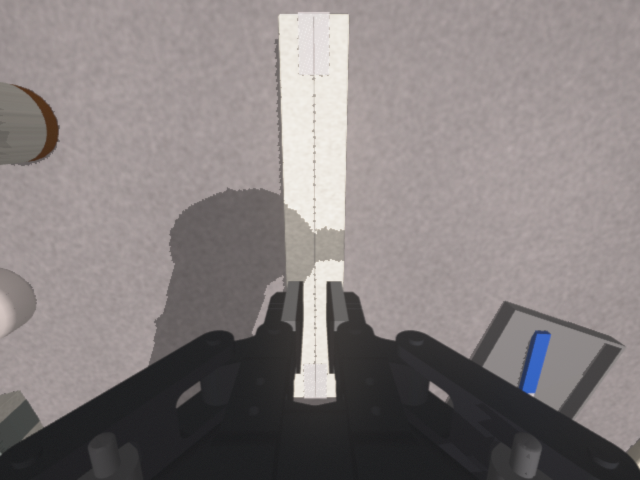

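{"name": "play_rows", "arguments": {"motion": [0,0,35,0,0,0,0,0,70,0,0,0,0,0,105,0,0,0,0,0,130,0,0,0,0,0,147,0,0,0,0,0,147,0,0,0,0,0,147,0,0,0]}}

```text
t: 5.72
tcp_pos: [538.5, -139.0, 182.9]
ee_rot: [3.14, 0.0, -1.22]
force: [-0.4, 0.3, 1.1]
gripper_width: 85.3
finger_force: 0.0
```

{"name": "play_rows", "arguments": {"motion": [0,0,0,0,0,0,0,0,0,0,0,0,0,0,0,0,0,0,0,0,0,0,0,0,0,0,0,0,0,0,0,0,0,0,0,0], "fingers": 0, "newtons": 60}}

```text
t: 6.22
tcp_pos: [539.1, -139.0, 184.8]
ee_rot: [-3.139, -0.001, -1.22]
force: [-1.1, 1.7, 6.3]
gripper_width: 45.3
finger_force: 63.0
```

```bash
cat > st.py <<'E'
from h import *
o=r.get_obs(); u=np.array([np.cos(-1.222),np.sin(-1.222),0])
# moment of a weight at +s*u: s*u x (0,0,-W) = s*W*(-u_y, u_x,0)
n=np.array([-u[1],u[0],0])
print(o['t'],o['tcp_pos'].round(1),o['ee_rot'].round(4),'F',o['force'].round(2),'M',o['moment'].round(3),'Mn',round(o['moment']@n,3),'w',o['gripper_width'],o['finger_force'])
E
python3 st.py
```

```text
6.2167 [ 539.1 -139.   184.8] [-3.1392e+00 -1.2000e-03 -1.2203e+00] F [-1.09  1.66  6.28] M [ 0.441  0.347 -0.022] Mn 0.533 w 45.322205910972045 62.993245124816895
```

{"name": "play_rows", "arguments": {"motion": [0,0,-2,0,0,0,0,0,-4,0,0,0,0,0,-6,0,0,0,0,0,-6,0,0,0,0,0,-6,0,0,0,0,0,-6,0,0,0]}}

```text
t: 6.72
tcp_pos: [538.2, -139.0, 188.6]
ee_rot: [3.14, 0.001, -1.221]
force: [-0.3, 0.3, -6.8]
gripper_width: 45.6
finger_force: 62.2
```

```bash
python3 st.py
```

```text
6.7167 [ 538.2 -139.   188.6] [ 3.1405e+00  7.0000e-04 -1.2212e+00] F [-0.34  0.25 -6.79] M [ 0.416  0.177 -0.03 ] Mn 0.451 w 45.5765925666748 62.192262411117554
```

{"name": "play_rows", "arguments": {"motion": [0,0,2,0,0,0,0,0,4,0,0,0,0,0,4,0,0,0]}}

```text
t: 6.97
tcp_pos: [538.5, -139.0, 185.2]
ee_rot: [3.141, -0.0, -1.221]
force: [-0.5, -0.1, -4.9]
gripper_width: 45.6
finger_force: 62.5
```

{"name": "play_rows", "arguments": {"motion": [0,0,2,0,0,0,0,0,2,0,0,0,0,0,2,0,0,0,0,0,2,0,0,0,0,0,2,0,0,0,20,0,2,0,0,0,45,0,2,0,0,0,66,0,2,0,0,0,66,0,2,0,0,0,66,0,2,0,0,0], "fingers": 100}}

```text
t: 7.8
tcp_pos: [561.3, -201.9, 183.1]
ee_rot: [-3.141, -0.0, -1.222]
force: [0.2, 0.3, -0.7]
gripper_width: 85.0
finger_force: 0.0
```

{"name": "play_rows", "arguments": {"motion": [0,0,0,0,0,0,0,0,0,0,0,0,0,0,0,0,0,0,0,0,0,0,0,0,0,0,0,0,0,0,0,0,0,0,0,0,0,0,-2,0,0,0,0,0,-4,0,0,0,0,0,-8,0,0,0,0,0,-8,0,0,0,0,0,-8,0,0,0,0,0,-8,0,0,0], "fingers": 0}}

```text
t: 8.8
tcp_pos: [560.9, -201.1, 190.8]
ee_rot: [3.141, 0.0, -1.221]
force: [-0.2, 0.1, -7.5]
gripper_width: 45.3
finger_force: 63.4
```

```bash
python3 st.py
```

```text
8.8 [ 560.9 -201.1  190.8] [ 3.1410e+00  5.0000e-04 -1.2211e+00] F [-0.18  0.1  -7.55] M [ 0.01  -0.041 -0.012] Mn -0.005 w 45.341644519841104 63.35887670516968
```

{"name": "play_rows", "arguments": {"motion": [0,0,-10,0,0,0,0,0,-25,0,0,0,0,0,-45,0,0,0,0,0,-65,0,0,0,0,0,-85,0,0,0,0,0,-105,0,0,0,0,0,-115,0,0,0,0,0,-115,0,0,0,0,0,-115,0,0,0,0,0,-115,0,0,0,0,0,-115,0,0,0]}}

```text
t: 9.72
tcp_pos: [560.6, -200.8, 304.3]
ee_rot: [3.139, 0.002, -1.221]
force: [0.5, 0.6, -7.4]
gripper_width: 45.2
finger_force: 63.6
```

```bash
python3 - <<'E'
from h import *
u=np.array([np.cos(-1.221),np.sin(-1.221),0]);n=np.array([-u[1],u[0],0]);A=[]
for i in range(12):
    p=r.camera('side' if i%2 else 'wrist'); o=r.get_obs(); A.append([o['moment']@n,o['force'][2],o['moment']@u])
    if i in(10,11): save(p,'4%d.png'%i)
    if i>9: print([(np.round(d['point'],1),d['score']) for d in r.place_of('carton_mid',p)[:2]])
A=np.array(A);print(A.mean(0),A.std(0),o['tcp_pos'],o['ee_rot'])
c=o['tcp_pos']-66*u-[0,0,158]
for e in(-150,150):
  for w in(-23,23):
    print(proj(p,c+e*u+w*n+[0,0,25]).round())
E
```

```text
[]
[(array([ 536.4, -140.5,  150.3]), 0.85)]
[-4.53366109e-02 -7.19520277e+00 -6.85155128e-03] [0.0425613  0.53953183 0.02615041] [ 561.13481091 -201.00836166  306.22603732] [-3.14149131e+00 -4.14035682e-05 -1.22083644e+00]
[252. 254.]
[274. 239.]
[413. 376.]
[434. 353.]
```

View pics/411.png

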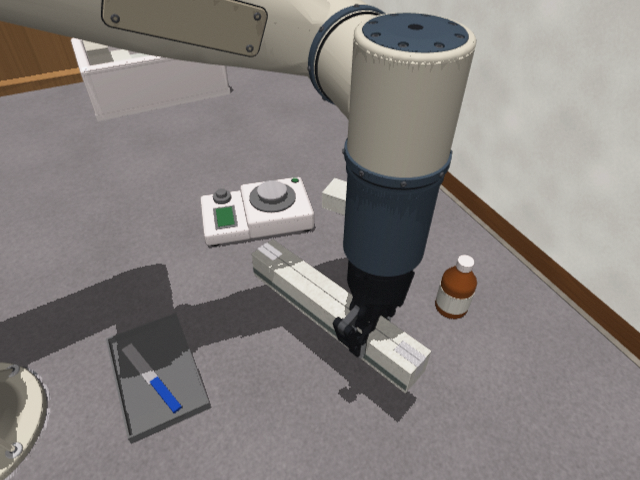

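{"name": "play_rows", "arguments": {"motion": [-6,-3,0,0,0,0,-18,-8,0,0,0,0,-37,-17,0,0,0,0,-61,-28,0,0,0,0,-85,-39,0,0,0,0,-110,-50,0,0,0,0,-136,-62,0,0,0,0,-163,-74,0,0,0,0,-189,-87,0,0,0,0,-216,-99,0,0,0,0,-242,-111,0,0,0,0,-268,-123,0,0,0,0,-293,-134,0,0,0,0,-317,-145,0,0,0,0,-342,-156,0,0,0,0,-366,-168,0,0,0,0,-386,-177,0,0,0,0,-399,-182,0,0,0,0,-407,-186,0,0,0,0,-407,-186,0,0,0,0]}}

```text
t: 12.08
tcp_pos: [595.9, 247.2, 305.8]
ee_rot: [3.141, 0.0, -1.219]
force: [0.7, -0.4, -7.2]
gripper_width: 45.5
finger_force: 63.4
```

```bash
python3 - <<'E'
from h import *
u=np.array([np.cos(-1.221),np.sin(-1.221),0]);n=np.array([-u[1],u[0],0]);A=[]
for i in range(8):
    p=r.camera('side' if i%2 else 'wrist'); o=r.get_obs(); A.append([o['moment']@n,o['force'][2],o['moment']@u])
    if i>5:
        save(p,'5%d.png'%i)
        for q in ['carton_mid','pan_top']: print(q,[(np.round(d['point'],1),round(d['score'],2)) for d in r.place_of(q,p)[:2]])
A=np.array(A);print(A.mean(0),A.std(0),o['t'],o['tcp_pos'],o['ee_rot'],o['gripper_width'],o['finger_force'])
E
```

```text
carton_mid [(array([761.4, 204. ,   2.7]), 0.52)]
pan_top []
carton_mid []
pan_top [(array([595.1, 247.3,  77.5]), 0.85), (array([ 7.629e+02,  2.083e+02, -4.000e-01]), 0.46)]
[-0.05294872 -7.48070458 -0.0105032 ] [0.04316573 0.28595022 0.02289104] 12.5833 [596.36164115 244.55792065 306.31585723] [-3.14152085e+00 -1.82702467e-06 -1.22152076e+00] 45.762115205448346 63.439364433288574
```

View pics/57.png

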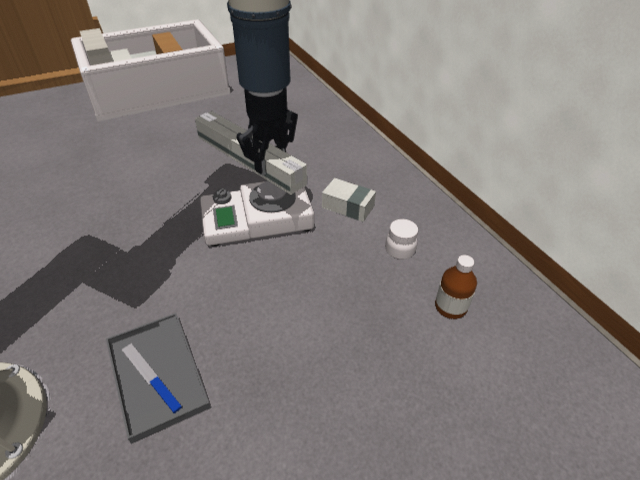

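{"name": "play_rows", "arguments": {"motion": [2,0,8,0,0,0,4,0,18,0,0,0,4,0,27,0,0,0,4,0,33,0,0,0,4,0,36,0,0,0,4,0,38,0,0,0,4,0,39,0,0,0,4,0,39,0,0,0,4,0,39,0,0,0]}}

```text
t: 13.43
tcp_pos: [597.8, 241.5, 267.6]
ee_rot: [-3.141, 0.0, -1.221]
force: [0.5, 0.2, -6.9]
gripper_width: 45.4
finger_force: 63.5
```

{"name": "play_rows", "arguments": {"motion": [0,0,0.5,0,0,0,0,0,1,0,0,0,0,0,1,0,0,0,0,0,1,0,0,0]}}

```text
t: 13.77
tcp_pos: [597.7, 241.3, 266.3]
ee_rot: [-3.141, 0.0, -1.221]
force: [0.2, 0.2, -7.1]
gripper_width: 45.6
finger_force: 63.5
```

{"name": "play_rows", "arguments": {"motion": [0,0,0.5,0,0,0,0,0,1,0,0,0,0,0,1,0,0,0,0,0,1,0,0,0]}}

```text
t: 14.1
tcp_pos: [597.7, 241.3, 265.1]
ee_rot: [3.141, -0.0, -1.221]
force: [-0.7, 0.7, -7.4]
gripper_width: 45.6
finger_force: 63.5
```

{"name": "play_rows", "arguments": {"motion": [0,0,0.5,0,0,0,0,0,1,0,0,0,0,0,1,0,0,0,0,0,1,0,0,0]}}

```text
t: 14.43
tcp_pos: [597.6, 241.3, 264.1]
ee_rot: [3.141, -0.0, -1.221]
force: [-0.7, -0.2, -7.4]
gripper_width: 45.6
finger_force: 63.5
```

{"name": "play_rows", "arguments": {"motion": [0,0,0.5,0,0,0,0,0,1,0,0,0,0,0,1,0,0,0,0,0,1,0,0,0]}}

```text
t: 14.77
tcp_pos: [597.7, 241.3, 263.6]
ee_rot: [-3.141, -0.0, -1.221]
force: [-1.3, 0.3, -3.7]
gripper_width: 45.4
finger_force: 63.7
```

{"name": "play_rows", "arguments": {"motion": [0,0,0.3,0,0,0,0,0,0.6,0,0,0,0,0,0.6,0,0,0,0,0,0.6,0,0,0]}}

```text
t: 15.1
tcp_pos: [597.6, 241.3, 263.6]
ee_rot: [-3.141, -0.0, -1.221]
force: [-4.2, -2.0, 3.4]
gripper_width: 45.4
finger_force: 64.4
```

{"name": "play_rows", "arguments": {"motion": [0,0,-0.2,0,0,0,0,0,-0.3,0,0,0]}}

```text
t: 15.27
tcp_pos: [597.7, 241.3, 263.6]
ee_rot: [-3.141, -0.0, -1.221]
force: [-5.1, -1.6, 3.5]
gripper_width: 45.3
finger_force: 64.5
```

{"name": "play_rows", "arguments": {"motion": [0,0,0,0,0,0,0,0,0,0,0,0,0,0,0,0,0,0,0,0,0,0,0,0,0,0,0,0,0,0,0,0,0,0,0,0], "fingers": 66}}

```text
t: 15.77
tcp_pos: [597.8, 241.4, 262.9]
ee_rot: [-3.141, 0.0, -1.221]
force: [-0.2, -0.1, 0.3]
gripper_width: 56.6
finger_force: 0.0
```

```bash
python3 - <<'E'
from h import *
o=r.get_obs(); print(o['t'],o['tcp_pos'],o['force'].round(2),o['moment'].round(3),o['gripper_width'])
p=r.camera('side');print([(np.round(d['point'],1),round(d['score'],2)) for d in r.place_of('carton_mid',p)[:2]])
u=np.array([np.cos(-1.221),np.sin(-1.221),0]);n=np.array([-u[1],u[0],0])
c=np.array([597.6,241.3,105])-66*u
for e in(-150,150):
  for w in(-23,23): print(proj(p,c+e*u+w*n+[0,0,25]).round())
cv2.imwrite('pics/6.png',cv2.cvtColor(cv2.resize(p['img'][80:260,160:400],(800,600)),cv2.COLOR_RGB2BGR))
E
```

```text
15.7667 [597.7979746  241.38004796 262.87373582] [-0.25 -0.11  0.31] [0.006 0.018 0.006] 56.6212452746125
[(array([572.6, 302.9, 105.2]), 0.62)]
[199. 136.]
[215. 128.]
[292. 194.]
[309. 183.]
```

View pics/6.png

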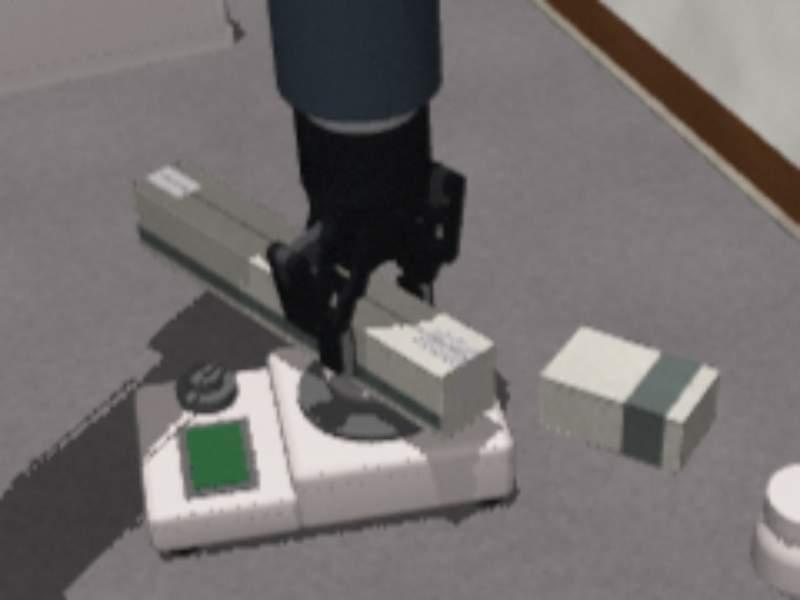

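{"name": "play_rows", "arguments": {"motion": [0,0,0,0,0,0,0,0,0,0,0,0,0,0,0,0,0,0,0,0,0,0,0,0,0,0,0,0,0,0,0,0,-5,0,0,0,0,0,-15,0,0,0,0,0,-35,0,0,0,0,0,-65,0,0,0,0,0,-95,0,0,0,0,0,-120,0,0,0,0,0,-120,0,0,0,0,0,-120,0,0,0,0,0,-120,0,0,0], "fingers": 100}}

```text
t: 17.03
tcp_pos: [597.5, 241.3, 383.2]
ee_rot: [-3.141, 0.0, -1.221]
force: [-0.3, -0.6, -1.0]
gripper_width: 85.1
finger_force: 0.0
```

```bash
python3 - <<'E'
from h import *
o=r.get_obs(); print(o['t'],o['tcp_pos'],o['force'].round(2))
for c in ['side','wrist']:
    p=r.camera(c)
    for q in ['carton_mid','zero_key_top']: print(q,[(np.round(d['point'],1),round(d['score'],2)) for d in r.place_of(q,p)[:2]])
    if c=='side': cv2.imwrite('pics/7.png',cv2.cvtColor(cv2.resize(p['img'][80:260,160:400],(800,600)),cv2.COLOR_RGB2BGR))
E
```

```text
17.0333 [597.45922919 241.29271229 383.21607746] [-0.25 -0.61 -0.99]
carton_mid [(array([573. , 302.5, 108.8]), 0.72)]
zero_key_top [(array([500.4, 307. ,  62.4]), 0.47)]
carton_mid [(array([573.2, 311. , 106.2]), 0.7), (array([572.7, 304.9,  78.5]), 0.26)]
zero_key_top [(array([499.9, 316. ,  59.5]), 0.84)]
```

View pics/7.png

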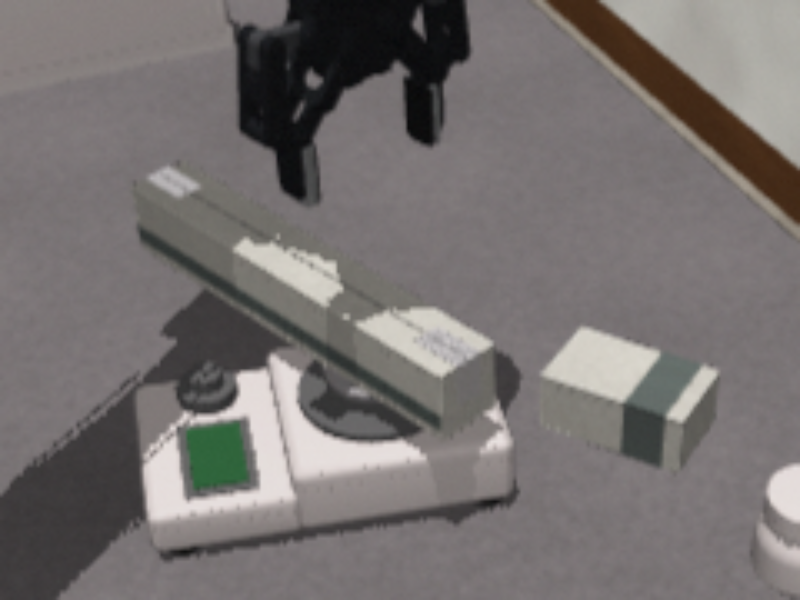

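The carton rests level on the pan with its corners unmoved since release, the key is up, and the gripper is clear.

```bash
python3 -c "
from h import *
print(r.hand_in())"
```

```text
the job is handed in; nothing more can be done
None
```

I zeroed the scale and set the carton on the pan at its balance point, about 59 mm from its centre. It stayed level there after release, with the key up and the gripper clear, and I handed the job in at about 17 s; no verdict was returned.

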